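Open the steam cleaner's safety filler cap

TASK

The steam cleaner is cold and needs refilling: take off its black safety filler cap and stand it upright, gently, on the off-white foam pad. Turn the cap counter-clockwise from the red marks until you feel its first stop, press it down there and keep turning under that stop to the green marks, where it lifts out. Never force it against a stop, and leave the other things on the bench alone.

Things in the scene. Friction and masses are not known exactly. Their poses are not given: they have to be found in the camera images.
- steam_cleaner: White box-shaped bench steam cleaner, 160 (x) x 140 (y) x 112 high, fixed, gauge on its front (-x), drain tap on its -y side. Origin: centre of its underside, z up. On its deck, on the origin's axis, stands a steel filler neck 58 across, its top 140 above the bench, holding the cap. More than 40 N of contact force between cap and cleaner damages it.
- red_mark (a point): One of two red marks on the deck, at 47 mm from the neck's axis on the cleaner's -x side (the other opposite, on +x): the grip bar points at them while locked. From here the cap turns counter-clockwise seen from above; a stop 5 degrees behind bars clockwise turning.
- green_mark (a point): One of two green marks on the deck, 47 mm from the neck's axis, 80 degrees counter-clockwise from the red mark (the other opposite). With the bar on them, within 3 degrees, the lugs are under two slots and the cap lifts straight out, the spring pushing it up the first 3 mm; 20 mm of lift clears the neck. An end stop bars turning past about 82 degrees.
- neck_mouth (a point): Centre of the neck's top, on the cap's axis, 140 mm above the bench. Hidden bayonet inside: turning from red, the cap meets a rigid first stop somewhere from 20 to 50 degrees, different at each start, to be felt. Before it, a rigid ledge lets the cap down only 1.5 mm; only at the stop or up to 4 degrees short of it can the cap be pressed in.
- neck_spring (a point): Spring plunger under the cap's stem, 132 mm above the bench on the neck's axis. It pushes the cap up with 6 N, and 0.8 N more per mm pressed. Pressed 4.5 mm the lugs clear the first stop and can turn on beneath it; 7.5 mm is the rigid bottom. From 25 degrees beyond the stop, pressing is no longer needed.
- cap: Black round cap, 150 g, 68 across, on top a grip bar along its x axis, 60 long, 14 thick, standing 21.5 (flange top) to 45 above the origin, white line on it. Origin: centre of the stem's underside, 132 above the bench while locked, x then 0 to 5 degrees counter-clockwise of the cleaner's x. Stem 24 thick, lugs along x at its foot, 50 over the ends; stands on these. A half turn looks the same.
- foam_pad: Off-white, firm foam pad, 154 x 113 mm and 14 thick, fixed to the bench. Origin: centre of its underside; x is the 113 mm side, y the 154 mm side. A cap standing on it has its origin 14 mm above the bench.
- petri_dish: White round dish, 69 mm across, 17 high, a bystander to leave alone. Origin: centre of its underside.
- glass_beaker: Clear beaker, 49 mm across, 59 high, a bystander to leave alone. Origin: centre of its underside.

How it is judged:
By the outcome, as a careful person would: the job done as asked, in the order asked, and still so for the second after the job is handed in, with the robot touching nothing.
It also fails if it takes over 72 s, if anything falls off the work surface, if the arm or the gripper's body presses on something with over 40 N, if the wrist force passes 120 N, or if a joint passes its speed limit or range.

ROBOT

A 6-joint arm with a two-finger parallel gripper is mounted at the origin on a cart in front of the work surface, level with it; the furniture and walls round the work are solid. World frame = base frame: x ahead of the robot, y to its left, z up, the work surface at z = 0. Lengths are in m, angles in degrees, forces in N, time in s.
With the tool pointing down it reaches from about 0.225 to 0.725 m from the base axis. Payload 3.1 kg.
Tool frame: the origin (TCP) lies on the front face of the gripper's body, between the roots of the fingers; the fingertips stand 73 mm ahead of it and the grasp point (between the pads) lies 54 mm ahead of it (r.finger_overhang is the distance from the TCP to the fingertips, in m); z points along the fingers, y is the direction in which the jaws open and shut (so a half turn about z gives the same grasp; the last joint's range is limited). The gripper opens to 85 mm and grips with 20 to 120 N. Pads are 22 mm wide; open, the fingers measure 114 mm over their backs; the gripper's body (76 mm by 85 mm) begins 54 mm behind the grasp point. The pads swing forward as they close: fully open they stand 13 mm farther back than shut.
Start: joints at [-78.598, 2.75, 5.684, 92.934, 0, 82.678], TCP at [0.169, -0.497, 0.304] pointing down, gripper open.
Joint ranges: [-166.93, 166.93], [-56.73, 111.36], [-69.38, 81.34], [-121.58, 131.49], [-85.45, 84.26], [-180, 180]. Speed limits (degrees/s): [159.86, 159.86, 180, 180, 180, 180].

INTERFACE

Orientations are given as [roll, pitch, yaw] about the fixed x, y, z axes, in that order (R = Rz(yaw) Ry(pitch) Rx(roll)).
In Python, from plant import r, vision gives the robot as it stands. The module is installed in compiled form; this text tells all that it offers.
- The arm moves only by the shell command python3 -m crank 'ROWS' [OPENING] [FORCE]. ROWS is JSON, a list of rows, each a list of 2 entries, a list of its own where there are three numbers: the shift along the tool's x, y, z in cm, then the turn about the tool's z in degrees. A call has 1 to 12 rows; each row shifts and turns the commanded pose from where the row before left it, along the tool's axes as they then stand; what a row does not reach is not made up. A row lasts 1/8 s, in which the tool goes at most 62.5 mm and 10.7 degrees, less where a joint would pass 70% of its speed; a pose out of reach is approached as far as the arm can. A call is refused whole if a number of a shift passes 6.25 or a number of a turn 10.7, either way. A call with a gripper value outside its range is refused whole. OPENING is the finger opening in cm, from 0 to 8.54, set as the call begins (- or left out, the last holds). The fingers move at their own pace and stop on an object; FORCE is the grip in N (left out, the last holds). Time passes only in rows, so rows that do not move let the fingers close. It gives the time, the measured TCP pose, the force and the opening at its end, in the units of the state.
- r.read_state(): the state, without advancing time (a new reading comes with each control period).
- vision.capture(name): name is "scene" or "top" or "wrist"; returns a dict with "pixels" (400x640x3 uint8, red, green, blue), "fx", "fy", "cx", "cy" (pixels), "origin" and "attitude" of the camera in the world. Camera axes: x right, y up, looking along -z (the intrinsics and any distortion apply to the point x, -y, -z); pixel columns grow to the right and rows downward; lengths in m; the calibration is good to about 2 mm. A picture is of the moment at which its call begins. There is no depth.
- r.hand_in(): hands the job in, once; it reports no verdict.
The state is a dict: "time_s": time; "joint_pos": joint angles; "joint_vel": joint speeds; "effort": joint torques, N m; "eef_pos": TCP position; "eef_rot": TCP orientation; "wrist_force": force on the tool from outside, world axes, zero at the start; "moment": the same for the moment, N m; "opening": finger opening in m.
Only numpy, scipy, OpenCV 4.12 (cv2) and the standard library are available. Lean on these libraries where they do the work, as an engineer would, in place of code of your own. Each camera call takes 0.05 s, during which the arm holds its last target. There are 200 camera calls.

## Working session

There is one attempt and no reset: what is moved stays moved. The work goes in short steps, Python scripts to look and compute and a shell command to move; the robot and the scene stay as the last step left them, time stands still between calls to the robot, and variables do not carry over. Pictures are saved under pics/ and viewed, about 8 in all and at most 12, crops included, and the job is handed in when it is done.

```bash
mkdir -p pics; cat > h.py <<'E'
import numpy as np, cv2
from plant import r, vision
from scipy.spatial.transform import Rotation as R
def cap(n,f):
    c=vision.capture(n); cv2.imwrite('pics/'+f,c['pixels'][:,:,::-1]); return c
def att(c):
    a=np.array(c['attitude'],float)
    return a if a.shape==(3,3) else R.from_euler('xyz',a,degrees=True).as_matrix()
def ray(c,u,v,z):
    d=att(c)@np.array([(u-c['cx'])/c['fx'],-(v-c['cy'])/c['fy'],-1]); o=np.array(c['origin'])
    return o+d*(z-o[2])/d[2]
def proj(c,p):
    q=att(c).T@(np.array(p)-c['origin']); return c['cx']-c['fx']*q[0]/q[2], c['cy']+c['fy']*q[1]/q[2]
E
python3 - <<'E'
from h import *
import pickle
C={}
for n in ['top','scene']:
    c=cap(n,n+'0.png'); C[n]=c; print({k:v for k,v in c.items() if k!='pixels'})
pickle.dump(C,open('c0.pkl','wb'))
print(r.read_state())
E
```

```text
{'fx': 464.1948271124007, 'fy': 464.1948271124007, 'cx': 324.9893286766562, 'cy': 195.8399752061443, 'origin': array([ 0.4627773 , -0.11765403,  1.26407326]), 'attitude': array([  4.3707615 ,   0.44120079, -91.40625253])}
{'fx': 482.2155473554006, 'fy': 482.2155473554006, 'cx': 325.3221418244726, 'cy': 198.94711817528852, 'origin': array([-0.47517826,  0.46657063,  0.85118109]), 'attitude': array([  57.40975445,    0.88741636, -120.03014892])}
{'time_s': 0.1, 'joint_pos': array([-7.85978806e+01,  2.79236455e+00,  5.60020665e+00,  9.29336447e+01,
       -1.49923720e-03,  8.26788675e+01]), 'joint_vel': array([ 0.01432217, -0.05797315,  0.19793843,  0.01311999, -0.02284433,
        0.06033277]), 'effort': array([ 2.24461146e-03, -3.39849222e+01,  3.20937037e+01,  1.57363404e-02,
       -1.32611258e-04,  8.29291793e-06]), 'eef_pos': array([ 0.16843751, -0.4968272 ,  0.30279696]), 'eef_rot': array([-1.79875032e+02, -1.45440614e-02,  1.87232377e+01]), 'wrist_force': array([0.07985062, 0.19374492, 0.51252316]), 'moment': array([-0.05468729, -0.03010795, -0.01069766]), 'opening': 0.08530239003065321}
```

View pics/top0.png

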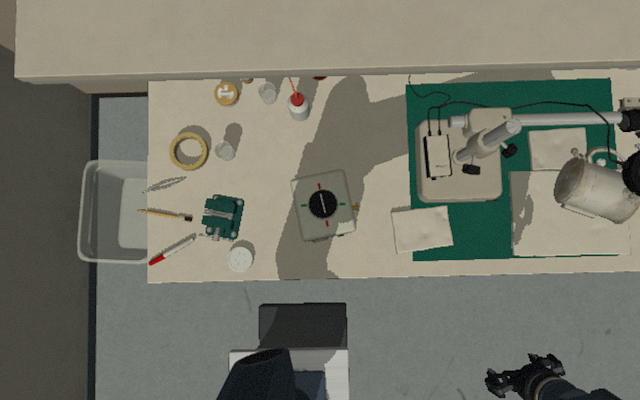

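View pics/scene0.png

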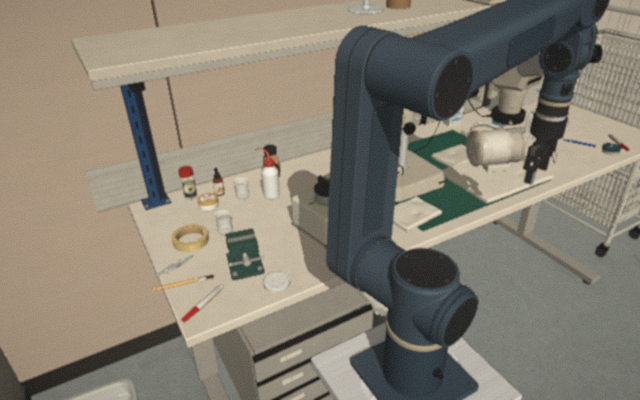

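```bash
python3 - <<'E'
from h import *
a=cv2.imread('pics/top0.png')
x=cv2.resize(a[155:255,275:375],(500,500),interpolation=cv2.INTER_CUBIC)
y=cv2.resize(a[110:270,380:640],(800,492),interpolation=cv2.INTER_CUBIC)[:, :]
cv2.imwrite('pics/crop1.png',x); cv2.imwrite('pics/crop2.png',y)
E
```

```text
(no output)
```

View pics/crop1.png

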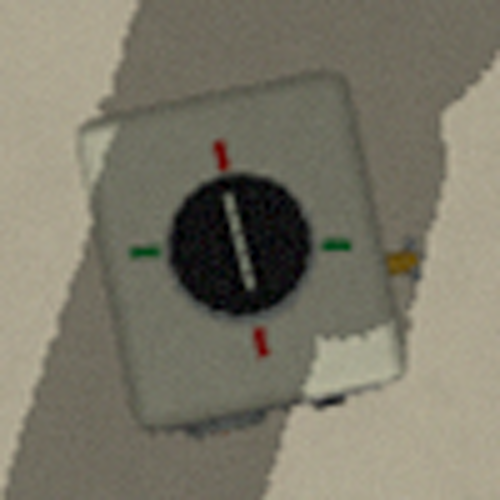

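View pics/crop2.png

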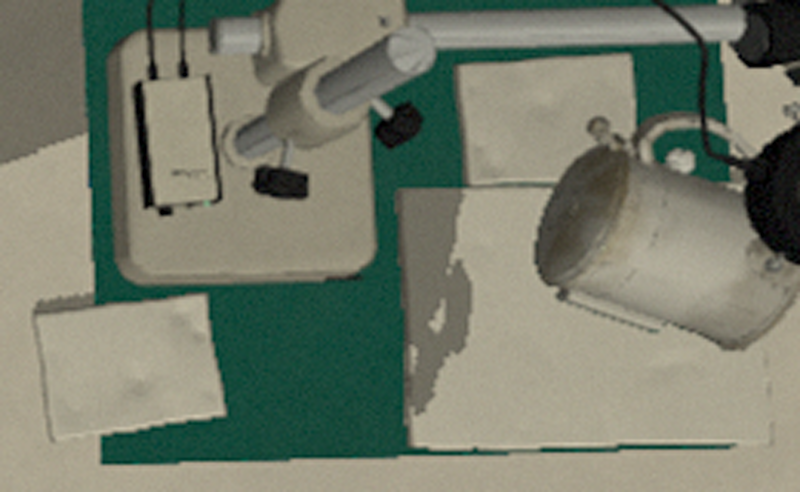

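```bash
python3 - <<'E'
from h import *
import pickle
c=pickle.load(open('c0.pkl','rb'))['top']
f=lambda u,v,z:ray(c,275+u/5-.4,155+v/5-.4,z)
g=lambda u,v,z:ray(c,380+u*.325-.3,110+v*.325-.3,z)
ang=lambda a,b:np.degrees(np.arctan2(*(a-b)[[1,0]]))
r1,r2,g1,g2=f(221,156,.112),f(262,342,.112),f(145,252,.112),f(337,245,.112)
print('red',r1,r2,(r1+r2)/2,ang(r1,r2),'green',(g1+g2)/2,ang(g1,g2),np.linalg.norm(r1-r2),np.linalg.norm(g1-g2))
l1,l2=f(230,195,.177),f(251,290,.177); print('line',(l1+l2)/2,ang(l1,l2),np.linalg.norm(l1-l2))
for P in ([(35,313),(207,296),(225,414),(53,439)],[(457,66),(633,54),(637,180),(465,186)]):
    q=np.array([g(*p,.014) for p in P]); print('pad',q.mean(0),[np.linalg.norm(q[i]-q[i-1]) for i in range(4)],ang(q[0],q[3]),ang(q[0],q[1]))
E
```

```text
red [ 0.57651559 -0.09613327  0.112     ] [ 0.48342261 -0.1142707   0.112     ] [ 0.5299691  -0.10520198  0.112     ] 11.024902381407076 green [ 0.53007855 -0.1049781   0.112     ] 90.65918361372583 0.09484339916180425 0.09552240588962324
line [ 0.52914193 -0.1055291   0.177     ] 11.058056499456137 0.04573389037823449
pad [ 0.46437859 -0.36820059  0.014     ] [np.float64(0.11044322605518338), np.float64(0.15115683626649506), np.float64(0.10357119605141), np.float64(0.15111202555335718)] 6.10267867277475 94.22161991154516
pad [ 0.66967011 -0.74450185  0.014     ] [np.float64(0.10692834892162206), np.float64(0.15576200755312555), np.float64(0.1122197684353278), np.float64(0.15076515068068713)] 0.4430100359953256 92.45603515961163
```

```bash
python3 -m crank '[[[4.25,-2.32,0],0],[[4.25,-2.32,0],0],[[4.25,-2.32,0],0],[[4.25,-2.32,0],0],[[4.25,-2.32,0],0],[[4.25,-2.32,0],0],[[4.25,-2.32,0],0],[[4.25,-2.32,0],0],[[4.25,-2.32,0],0],[[4.25,-2.32,0],0],[[4.25,-2.32,0],0],[[0,0,0],7.7]]'; python3 -m crank '[[[0,0,0],0],[[0,0,0],0]]'; python3 - <<'E'
from h import *
import pickle
c=cap('wrist','w1.png'); pickle.dump(c,open('cw.pkl','wb')); print({k:v for k,v in c.items() if k!='pixels'}); print(r.read_state())
E
```

```text
time_s: 1.6
eef_pos: [0.5307, -0.1027, 0.3026]
eef_rot: [-179.9, 0.1, 11.1]
wrist_force: [-1.1, -0.4, 0.3]
opening: 0.0854
time_s: 1.85
eef_pos: [0.529, -0.1057, 0.3036]
eef_rot: [-180.0, 0.0, 11.1]
wrist_force: [-0.3, -0.6, 0.3]
opening: 0.0855
{'fx': 309.6613402321945, 'fy': 309.6613402321945, 'cx': 315.5043568788175, 'cy': 195.43578736334484, 'origin': array([ 0.60467093, -0.08951575,  0.37500953]), 'attitude': array([-1.75785482e+01, -2.32835976e-03, -7.88385226e+01])}
{'time_s': 1.9, 'joint_pos': array([-1.84423706e+01,  4.94458733e+00,  7.97309359e+00,  9.30518590e+01,
       -3.44227073e-03,  1.50505154e+02]), 'joint_vel': array([-0.33400666, -0.15377614,  0.07939888, -0.06151018, -0.06015506,
        0.45423078]), 'effort': array([ 2.28710189e-01, -3.51629627e+01,  3.19653869e+01, -3.43215634e-04,
        1.20323119e-02, -8.01256858e-03]), 'eef_pos': array([ 0.52899135, -0.10590012,  0.30374586]), 'eef_rot': array([-1.79991499e+02,  2.20210228e-02,  1.10524781e+01]), 'wrist_force': array([ 0.63710652,  0.08659682, -0.83034405]), 'moment': array([-0.01140092,  0.01539528, -0.03925941]), 'opening': 0.08541138542525503}
```

View pics/w1.png

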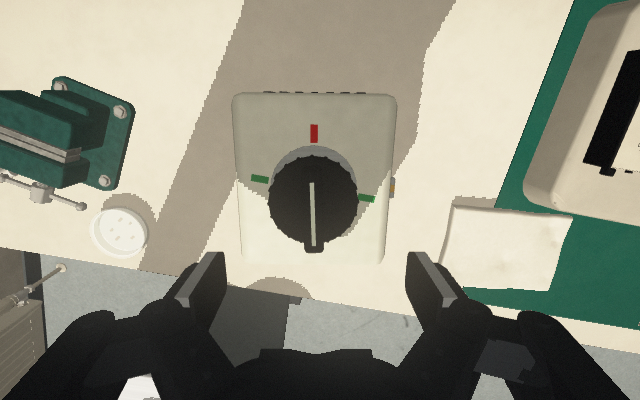

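```bash
python3 - <<'E'
from h import *
import pickle
c=pickle.load(open('cw.pkl','rb'))
a,b=ray(c,312,183,.177),ray(c,314,246,.177); print(a,b,(a+b)/2,np.degrees(np.arctan2(*(a-b)[[1,0]])))
# jaw midpoint in image
a,b=ray(c,259,179,.112),ray(c,366,199,.112); print((a+b)/2,ray(c,314,133,.112))
t=np.radians(11.05);p=np.array([.5295,-.1055]);d=p-[.52899,-.1059];print(d@[np.cos(t),np.sin(t)],d@[np.sin(t),-np.cos(t)])
E
```

```text
[ 0.55115568 -0.09771707  0.177     ] [ 0.50611322 -0.10788543  0.177     ] [ 0.52863445 -0.10280125  0.177     ] 12.721303286921646
[ 0.52827471 -0.10238035  0.112     ] [ 0.57649298 -0.09380223  0.112     ]
0.0005772109732633098 -0.0002948346864675718
```

```bash
python3 -m crank '[[[0.04,-0.15,1.2],-1],[[0,0,1.2],0],[[0,0,1.2],0],[[0,0,1.2],0],[[0,0,1.2],0],[[0,0,0.9],0],[[0,0,0.3],0],[[0,0,0],0]]' 4 20; python3 -m crank '[[[0,0,0],0],[[0,0,0],0],[[0,0,0],0]]'; python3 -m crank '[[[0,0,0],0],[[0,0,0],0],[[0,0,0],0],[[0,0,0],0],[[0,0,0],0],[[0,0,0],0]]' 0.5 20;  python3 - <<'E'
from h import *
c=cap('wrist','w2.png'); s=r.read_state(); print(s['wrist_force'],s['moment'],s['opening'])
E
```

```text
time_s: 2.9
eef_pos: [0.5295, -0.1039, 0.2319]
eef_rot: [180.0, 0.0, 12.0]
wrist_force: [-0.5, 0.1, -0.8]
opening: 0.04
time_s: 3.28
eef_pos: [0.5297, -0.104, 0.2323]
eef_rot: [180.0, -0.0, 12.0]
wrist_force: [0.4, 0.1, 0.0]
opening: 0.0394
time_s: 4.03
eef_pos: [0.5295, -0.1038, 0.2321]
eef_rot: [-180.0, -0.0, 12.0]
wrist_force: [-1.3, 0.9, 2.3]
opening: 0.0137
[0.31219584 1.28847315 1.55434612] [ 0.2284194   0.08989894 -0.00266458] 0.013711812960416077
```

View pics/w2.png

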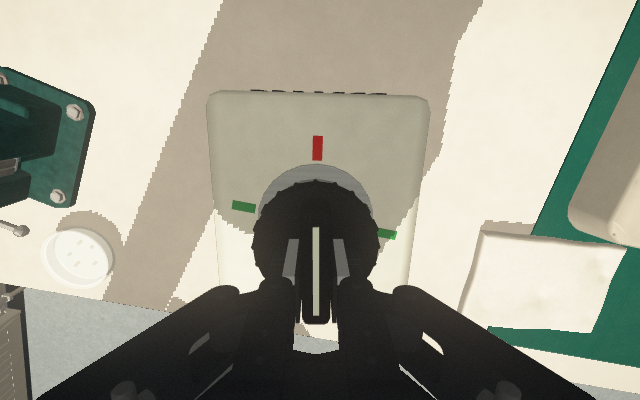

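```bash
python3 -m crank '[[[0,0,0],0],[[0,0,0],0],[[0,0,0],-2.5],[[0,0,0],-2.5],[[0,0,0],-2.5],[[0,0,0],-2.5],[[0,0,0],-2.5]]' - 70;  python3 -c "
from h import *
s=r.read_state(); print(s['wrist_force'],s['moment'],s['opening'],s['eef_rot'])";  python3 -m crank '[[[0,0,0],-1],[[0,0,0],-1],[[0,0,0],-1]]';  python3 -c "
from h import *
s=r.read_state(); print(s['wrist_force'],s['moment'],s['opening'],s['eef_rot'])"
```

```text
time_s: 4.95
eef_pos: [0.5297, -0.1042, 0.2323]
eef_rot: [179.9, -0.0, 24.6]
wrist_force: [-0.3, 0.5, 2.3]
opening: 0.0119
[-0.33578088  0.50387409  2.2918799 ] [ 0.10590691  0.05246263 -0.03031409] 0.01191254948292023 [ 1.79932551e+02 -2.15997456e-02  2.45976092e+01]
time_s: 5.32
eef_pos: [0.5297, -0.1042, 0.2322]
eef_rot: [179.9, -0.0, 27.6]
wrist_force: [-1.3, -0.3, 4.1]
opening: 0.0121
[-1.29921724 -0.30417856  4.05588553] [-0.15584035 -0.03785617  0.05880065] 0.012138786728566267 [ 1.79938113e+02 -2.39442696e-02  2.75619504e+01]
```

```bash
cat > s.py <<'E'
from h import *
s=r.read_state(); print(s['time_s'],s['wrist_force'].round(2),s['moment'].round(3),s['opening'].round(4),s['eef_pos'].round(4),s['eef_rot'].round(2))
E
for i in 1; do python3 -m crank '[[[0,0,0],-1],[[0,0,0],-1]]' >/dev/null; python3 s.py; python3 -m crank '[[[0,0,0],-1],[[0,0,0],-1]]'>/dev/null; python3 s.py; python3 -m crank '[[[0,0,0],-1],[[0,0,0],-1]]'>/dev/null; python3 s.py; done
```

```text
Traceback (most recent call last):
  File "s.py", line 2, in <module>
    s=r.read_state(); print(s['time_s'],s['wrist_force'].round(2),s['moment'].round(3),s['opening'].round(4),s['eef_pos'].round(4),s['eef_rot'].round(2))
                                                                                       ^^^^^^^^^^^^^^^^^^
AttributeError: 'float' object has no attribute 'round'
Traceback (most recent call last):
  File "s.py", line 2, in <module>
    s=r.read_state(); print(s['time_s'],s['wrist_force'].round(2),s['moment'].round(3),s['opening'].round(4),s['eef_pos'].round(4),s['eef_rot'].round(2))
                                                                                       ^^^^^^^^^^^^^^^^^^
AttributeError: 'float' object has no attribute 'round'
Traceback (most recent call last):
  File "s.py", line 2, in <module>
    s=r.read_state(); print(s['time_s'],s['wrist_force'].round(2),s['moment'].round(3),s['opening'].round(4),s['eef_pos'].round(4),s['eef_rot'].round(2))
                                                                                       ^^^^^^^^^^^^^^^^^^
AttributeError: 'float' object has no attribute 'round'
```

```bash
sed -i "s/s\['opening'\].round(4)/round(s['opening'],4)/" s.py; python3 s.py; python3 s.py
```

```text
6.075 [ 0.26 -0.13  3.5 ] [-0.098 -0.087  0.024] 0.0123 [ 0.5294 -0.1037  0.2319] [-1.7998e+02 -1.0000e-02  3.3590e+01]
6.075 [ 0.26 -0.13  3.5 ] [-0.098 -0.087  0.024] 0.0123 [ 0.5294 -0.1037  0.2319] [-1.7998e+02 -1.0000e-02  3.3590e+01]
```

```bash
cat >> s.py <<'E'
import sys
sys.exit(abs(s['moment'][2])>float(sys.argv[1]) if len(sys.argv)>1 else 0)
E
G="python3 s.py 0.2"
python3 -m crank '[[[0,0,0],-1],[[0,0,0],0]]' >/dev/null && $G && python3 -m crank '[[[0,0,0],-1],[[0,0,0],0]]'>/dev/null && $G && python3 -m crank '[[[0,0,0],-1],[[0,0,0],0]]'>/dev/null && $G && python3 -m crank '[[[0,0,0],-1],[[0,0,0],0]]' >/dev/null && $G && python3 -m crank '[[[0,0,0],-1],[[0,0,0],0]]'>/dev/null && $G && python3 -m crank '[[[0,0,0],-1],[[0,0,0],0]]'>/dev/null && $G
```

```text
6.325 [ 1.23 -0.35  4.77] [-0.006 -0.102  0.033] 0.0121 [ 0.5294 -0.1037  0.2319] [-1.7998e+02 -1.0000e-02  3.4540e+01]False
```

```bash
sed -i 's/sys.exit(abs(\(.*\)) if/sys.exit(int(abs(\1)) if/; s/\[2\])>float(sys.argv\[1\]) if/[2])>float(sys.argv[1])) if/' s.py; sed -i '$d' s.py; echo "sys.exit(int(len(sys.argv)>1 and abs(s['moment'][2])>float(sys.argv[1])))">>s.py
G="python3 s.py 0.2"
$G && python3 -m crank '[[[0,0,0],-1],[[0,0,0],0]]'>/dev/null && $G && python3 -m crank '[[[0,0,0],-1],[[0,0,0],0]]'>/dev/null && $G && python3 -m crank '[[[0,0,0],-1],[[0,0,0],0]]' >/dev/null && $G && python3 -m crank '[[[0,0,0],-1],[[0,0,0],0]]'>/dev/null && $G && python3 -m crank '[[[0,0,0],-1],[[0,0,0],0]]'>/dev/null && $G
```

```text
6.325 [ 1.23 -0.35  4.77] [-0.006 -0.102  0.033] 0.0121 [ 0.5294 -0.1037  0.2319] [-1.7998e+02 -1.0000e-02  3.4540e+01]
6.575 [0.85 0.37 4.5 ] [ 0.042 -0.143 -0.375] 0.0125 [ 0.5295 -0.1038  0.2319] [-1.7998e+02 -1.0000e-02  3.5490e+01]
```

```bash
python3 -m crank '[[[0,0,0],0]]'>/dev/null; python3 s.py;  python3 -m crank '[[[0,0,0],1],[[0,0,0],0]]'>/dev/null; python3 s.py; python3 -m crank '[[[0,0,0.1],0],[[0,0,0],0]]'>/dev/null; python3 s.py;python3 -m crank '[[[0,0,0.1],0],[[0,0,0],0]]'>/dev/null; python3 s.py
```

```text
6.7 [0.46 0.67 3.42] [-0.004 -0.176 -0.342] 0.0124 [ 0.5294 -0.1038  0.2319] [-1.7998e+02 -1.0000e-02  3.5500e+01]
6.95 [0.85 0.2  4.37] [ 0.053 -0.028  0.024] 0.0121 [ 0.5294 -0.1039  0.2319] [-1.7999e+02  2.0000e-02  3.4550e+01]
7.2 [ 0.26 -0.53  4.6 ] [0.007 0.073 0.037] 0.012 [ 0.5294 -0.1039  0.2309] [-1.800e+02  1.000e-02  3.454e+01]
7.45 [0.22 0.14 4.97] [0.051 0.069 0.026] 0.0121 [ 0.5294 -0.1039  0.2301] [-1.800e+02  1.000e-02  3.453e+01]
```

```bash
P="python3 -m crank"; python3 -m crank '[[[0,0,0.1],0],[[0,0,0],0]]'>/dev/null; python3 s.py;python3 -m crank '[[[0,0,0.1],0],[[0,0,0],0]]'>/dev/null; python3 s.py; python3 -m crank '[[[0,0,0.1],0],[[0,0,0],0]]'>/dev/null; python3 s.py;python3 -m crank '[[[0,0,0.1],0],[[0,0,0],0]]'>/dev/null; python3 s.py
```

```text
7.7 [0.   0.12 5.5 ] [0.062 0.057 0.01 ] 0.0125 [ 0.5294 -0.1039  0.2293] [179.99  -0.    34.53]
7.95 [-0.95  0.74  6.63] [ 0.138  0.196 -0.027] 0.0123 [ 0.5294 -0.1039  0.2284] [179.99  -0.    34.54]
8.2 [-1.23  0.5   7.22] [0.073 0.191 0.006] 0.0122 [ 0.5294 -0.1039  0.2277] [ 1.7998e+02 -1.0000e-02  3.4530e+01]
8.45 [-1.84 -0.12  7.54] [ 0.134  0.279 -0.005] 0.0124 [ 0.5294 -0.1039  0.2269] [ 1.7998e+02 -1.0000e-02  3.4530e+01]
```

```bash
G="python3 s.py 0.3"; python3 -m crank '[[[0,0,0.08],0],[[0,0,0],0]]'>/dev/null; $G && python3 -m crank '[[[0,0,0],-1],[[0,0,0],-1],[[0,0,0],0]]'>/dev/null && $G && python3 -m crank '[[[0,0,0],-1],[[0,0,0],-1],[[0,0,0],0]]'>/dev/null && $G && python3 -m crank '[[[0,0,0],-1.5],[[0,0,0],-1.5],[[0,0,0],-1.5],[[0,0,0],0]]'>/dev/null && $G && python3 -m crank '[[[0,0,0],-1.5],[[0,0,0],-1.5],[[0,0,0],-1.5],[[0,0,0],0]]'>/dev/null && $G && python3 -m crank '[[[0,0,0],-1.5],[[0,0,0],-1.5],[[0,0,0],-1.5],[[0,0,0],0]]'>/dev/null && $G && python3 -m crank '[[[0,0,0],-1.5],[[0,0,0],-1.5],[[0,0,0],-1.5],[[0,0,0],0]]'>/dev/null && $G
```

```text
8.7 [-1.31  0.16  8.68] [0.11  0.387 0.004] 0.0124 [ 0.5294 -0.1039  0.2262] [ 1.7997e+02 -2.0000e-02  3.4530e+01]
9.075 [-1.39  0.21  8.31] [0.144 0.361 0.002] 0.0122 [ 0.5294 -0.1039  0.2263] [ 1.7995e+02 -2.0000e-02  3.6530e+01]
9.45 [-1.04  0.69  8.48] [ 0.095  0.27  -0.005] 0.0122 [ 0.5295 -0.104   0.2263] [ 1.7994e+02 -3.0000e-02  3.8530e+01]
9.95 [-0.85  1.1   8.69] [0.078 0.224 0.002] 0.012 [ 0.5297 -0.104   0.2264] [ 1.7991e+02 -3.0000e-02  4.3040e+01]
10.45 [-0.12  0.64  7.3 ] [ 0.038  0.113 -0.005] 0.012 [ 0.5298 -0.1041  0.2264] [ 1.7989e+02 -4.0000e-02  4.7530e+01]
10.95 [-0.7   0.16  8.44] [ 0.006  0.06  -0.052] 0.0122 [ 0.5299 -0.1041  0.2265] [ 1.7988e+02 -4.0000e-02  5.2040e+01]
11.45 [-0.75 -0.12  7.7 ] [ 0.062  0.049 -0.044] 0.0124 [ 0.53   -0.1041  0.2266] [ 1.7986e+02 -3.0000e-02  5.6540e+01]
```

```bash
G="python3 s.py 0.25"; python3 -m crank '[[[0,0,0],-2],[[0,0,0],-2],[[0,0,0],-2],[[0,0,0],0]]'>/dev/null; $G && python3 -m crank '[[[0,0,0],-2],[[0,0,0],-2],[[0,0,0],-2],[[0,0,0],0]]'>/dev/null && $G && python3 -m crank '[[[0,0,0],-2],[[0,0,0],-2],[[0,0,0],-2],[[0,0,0],0]]'>/dev/null && $G && python3 -m crank '[[[0,0,0],-2],[[0,0,0],-2],[[0,0,0],-2],[[0,0,0],0]]'>/dev/null && $G && python3 -m crank '[[[0,0,0],-2],[[0,0,0],-2],[[0,0,0],0]]'>/dev/null && $G && python3 -m crank '[[[0,0,0],-2],[[0,0,0],-1],[[0,0,0],0]]'>/dev/null && $G; python3 -c "
from h import *
c=cap('wrist','w3.png');cv2.imwrite('pics/w3c.png',cv2.resize(cv2.imread('pics/w3.png')[60:360,170:490],None,fx=1.8,fy=1.8))"
```

```text
11.95 [0.18 0.03 7.5 ] [ 0.001 -0.032 -0.003] 0.0122 [ 0.5301 -0.1041  0.2266] [ 1.7985e+02 -3.0000e-02  6.2540e+01]
12.45 [0.38 1.06 7.86] [ 0.062 -0.06  -0.044] 0.0121 [ 0.5301 -0.1041  0.2266] [ 1.7984e+02 -1.0000e-02  6.8540e+01]
12.95 [-0.34  0.08  8.99] [ 0.116 -0.057  0.046] 0.0126 [ 0.5302 -0.1041  0.2266] [179.83   0.    74.54]
13.45 [-0.26  0.91  8.45] [ 0.055 -0.085  0.024] 0.0122 [ 0.5302 -0.1041  0.2266] [1.7983e+02 2.0000e-02 8.0550e+01]
13.825 [0.   0.66 7.87] [ 0.051 -0.127 -0.015] 0.0123 [ 0.5302 -0.1041  0.2266] [1.7983e+02 2.0000e-02 8.4540e+01]
14.2 [-0.23  1.04  7.84] [ 0.096 -0.059 -0.003] 0.0124 [ 0.5302 -0.1041  0.2266] [1.7983e+02 3.0000e-02 8.7540e+01]
```

View pics/w3c.png

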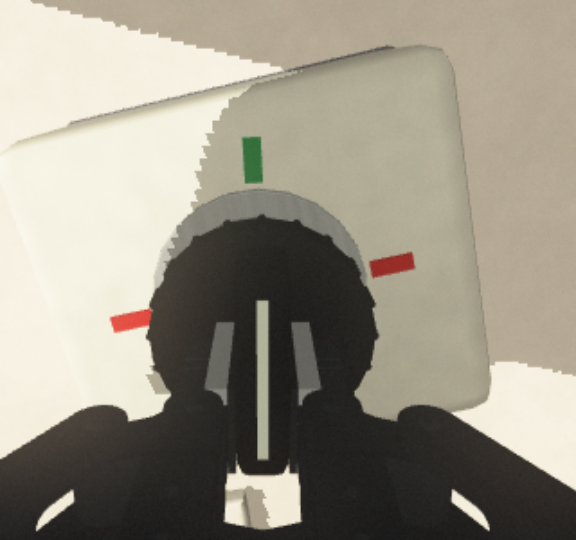

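```bash
G="python3 s.py 0.2"; python3 -m crank '[[[0,0,0],-1],[[0,0,0],-1],[[0,0,0],0]]'>/dev/null; $G && python3 -m crank '[[[0,0,0],-1],[[0,0,0],0]]'>/dev/null && $G && python3 -m crank '[[[0,0,0],-0.7],[[0,0,0],0]]'>/dev/null && $G && python3 -m crank '[[[0,0,-0.2],0],[[0,0,-0.2],0],[[0,0,0],0]]' >/dev/null; python3 s.py; python3 -m crank '[[[0,0,-0.2],0],[[0,0,0],0]]' >/dev/null; python3 s.py; python3 -m crank '[[[0,0,-0.1],0],[[0,0,0],0]]' >/dev/null; python3 s.py
```

```text
14.625 [0.46 0.04 7.64] [ 0.05  -0.107 -0.051] 0.0124 [ 0.5302 -0.1041  0.2266] [1.7983e+02 4.0000e-02 8.9540e+01]
14.875 [ 0.33 -0.35  8.48] [ 0.144 -0.058 -0.056] 0.0122 [ 0.5302 -0.1041  0.2266] [1.7983e+02 4.0000e-02 9.0530e+01]
15.125 [-0.68  0.09  8.39] [ 0.096 -0.019 -0.143] 0.0119 [ 0.5301 -0.1041  0.2266] [1.7985e+02 4.0000e-02 9.1210e+01]
15.5 [1.55 0.51 5.62] [-0.018 -0.454 -0.067] 0.0121 [ 0.5301 -0.1041  0.2298] [1.7989e+02 3.0000e-02 9.1220e+01]
15.75 [ 3.21 -0.75  4.84] [-0.154 -0.686 -0.067] 0.0121 [ 0.53   -0.104   0.2315] [1.7991e+02 3.0000e-02 9.1230e+01]
16.0 [ 3.7  -1.56  3.93] [-0.206 -0.897 -0.023] 0.0123 [ 0.5298 -0.104   0.2322] [1.7995e+02 2.0000e-02 9.1230e+01]
```

```bash
python3 -m crank '[[[0,0.02,0],0.4],[[0,0,0],0]]'>/dev/null; python3 s.py; python3 -m crank '[[[0,0,-0.1],0],[[0,0,0],0]]' >/dev/null; python3 s.py; python3 -m crank '[[[0,0,-0.1],0],[[0,0,0],0]]' >/dev/null; python3 s.py
```

```text
16.25 [ 3.06 -1.15  3.38] [-0.205 -0.761  0.002] 0.0123 [ 0.5296 -0.104   0.232 ] [-1.7999e+02  1.0000e-02  9.0810e+01]
16.5 [ 2.9  -1.97  3.73] [-0.212 -0.641 -0.019] 0.012 [ 0.5295 -0.1039  0.233 ] [-179.96   -0.     90.82]
16.75 [ 2.23 -1.56  2.81] [-0.262 -0.54  -0.051] 0.012 [ 0.5294 -0.1039  0.2339] [-1.7995e+02 -1.0000e-02  9.0820e+01]
```

```bash
python3 -m crank '[[[0,0,-0.2],0],[[0,0,-0.2],0],[[0,0,0],0]]' >/dev/null; python3 s.py; python3 -m crank '[[[0,0,-0.3],0],[[0,0,-0.3],0],[[0,0,0],0]]' >/dev/null; python3 s.py;  python3 -m crank '[[[0,0,-0.5],0],[[0,0,-0.5],0],[[0,0,-0.5],0],[[0,0,0],0]]' >/dev/null; python3 s.py; python3 -m crank '[[[0,0,-1],0],[[0,0,-1],0],[[0,0,-1],0],[[0,0,-1],0],[[0,0,0],0]]' >/dev/null; python3 s.py
```

```text
17.125 [ 1.65  0.23 -2.83] [-0.002 -0.187 -0.011] 0.0119 [ 0.5287 -0.1035  0.2368] [-1.798e+02 -8.000e-02  9.084e+01]
17.5 [ 0.37  0.42 -2.6 ] [ 0.041  0.041 -0.006] 0.0123 [ 0.5296 -0.1039  0.2445] [1.800e+02 1.000e-02 9.082e+01]
18.0 [ 0.14 -0.41 -2.08] [ 0.014  0.049 -0.004] 0.0124 [ 0.53  -0.104  0.26 ] [1.7992e+02 3.0000e-02 9.0820e+01]
18.625 [-0.16  0.41 -1.86] [ 0.01  -0.028  0.003] 0.012 [ 0.5302 -0.1041  0.3006] [1.7986e+02 5.0000e-02 9.0820e+01]
```

```bash
python3 -m crank '[[[-2,-0.6,0],0],[[-2.6,-0.8,0],0],[[-2.6,-0.8,0],0],[[-2.6,-0.8,0],0],[[-2.6,-0.8,0],0],[[-2.6,-0.8,0],0],[[-2.6,-0.8,0],0],[[-2.6,-0.8,0],0],[[-2.6,-0.8,0],0],[[-2,-0.5,0],0],[[-1.5,-0.4,0],0],[[-0.5,-0.1,0],0]]' ;python3 -m crank '[[[0,0,2],0],[[0,0,2],0],[[0,0,2],0],[[0,0,2],0],[[0,0,2],0],[[0,0,1.5],0],[[0,0,1],0],[[0,0,1],0],[[0,0,0],0],[[0,0,0],0]]'; python3 s.py; python3 -c "
from h import *
c=cap('scene','s4.png');a=cv2.imread('pics/s4.png');cap('wrist','w4.png');b=cv2.imread('pics/w4.png')
cv2.imwrite('pics/m4.png',np.hstack([cv2.resize(b,(480,300)),cv2.resize(a[100:300,340:550],(315,300))]))"
```

```text
time_s: 20.12
eef_pos: [0.4533, -0.3737, 0.2988]
eef_rot: [-180.0, -0.0, 90.8]
wrist_force: [0.1, -0.0, -2.4]
opening: 0.0122
time_s: 21.38
eef_pos: [0.4537, -0.3733, 0.1647]
eef_rot: [180.0, 0.0, 90.8]
wrist_force: [1.5, -0.2, -2.7]
opening: 0.0123
21.375 [ 1.52 -0.17 -2.74] [-0.04  -0.011 -0.017] 0.0123 [ 0.4537 -0.3733  0.1647] [1.7996e+02 4.0000e-02 9.0820e+01]
```

View pics/m4.png

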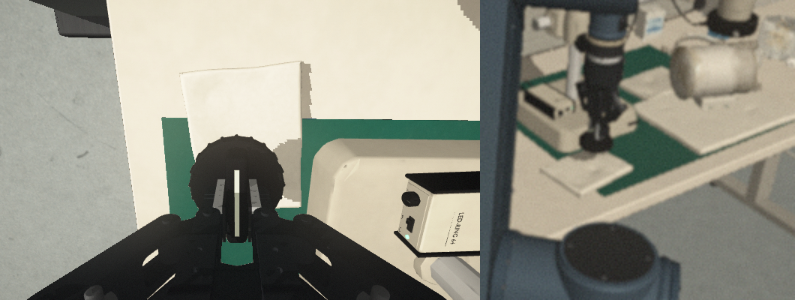

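```bash
python3 -m crank '[[[0,0,1],0],[[0,0,1],0],[[0,0,1],0],[[0,0,0.8],0],[[0,0,0.4],0],[[0,0,0.3],0],[[0,0,0],0],[[0,0,0],0]]'>/dev/null; python3 s.py;python3 -m crank '[[[0,0,0.1],0],[[0,0,0.1],0],[[0,0,0],0]]' >/dev/null; python3 s.py; python3 -m crank '[[[0,0,0.1],0],[[0,0,0],0]]' >/dev/null; python3 s.py; python3 -m crank '[[[0,0,0.1],0],[[0,0,0],0]]' >/dev/null; python3 s.py
```

```text
22.475 [-0.34  0.29 -0.79] [-0.01  -0.002  0.047] 0.012 [ 0.4537 -0.3732  0.1195] [1.7997e+02 3.0000e-02 9.0820e+01]
22.85 [-0.33  0.35 -2.04] [-0.001  0.02   0.015] 0.0121 [ 0.4535 -0.373   0.117 ] [-1.7999e+02 -1.0000e-02  9.0820e+01]
23.1 [-1.97 -0.47 -0.89] [ 0.025  0.018 -0.037] 0.0121 [ 0.4534 -0.373   0.116 ] [-1.7999e+02 -1.0000e-02  9.0820e+01]
23.35 [ 1.09  0.15 -2.41] [-0.021 -0.007 -0.011] 0.0122 [ 0.4534 -0.373   0.115 ] [-1.7999e+02 -1.0000e-02  9.0820e+01]
```

```bash
cat > z.py <<'E'
from h import *
import sys
s=r.read_state(); print(s['time_s'],s['wrist_force'].round(2),s['moment'].round(3),s['eef_pos'].round(4)); sys.exit(int(s['wrist_force'][2]>1.5))
E
Z="python3 z.py"; python3 -m crank '[[[0,0,0.05],0],[[0,0,0],0]]' >/dev/null; $Z && python3 -m crank '[[[0,0,0.05],0],[[0,0,0],0]]' >/dev/null && $Z && python3 -m crank '[[[0,0,0.05],0],[[0,0,0],0]]' >/dev/null && $Z && python3 -m crank '[[[0,0,0.05],0],[[0,0,0],0]]' >/dev/null && $Z && python3 -m crank '[[[0,0,0.05],0],[[0,0,0],0]]' >/dev/null && $Z && python3 -m crank '[[[0,0,0.05],0],[[0,0,0],0]]' >/dev/null && $Z
```

```text
23.6 [-0.23  0.21 -1.  ] [0.1   0.037 0.013] [ 0.4535 -0.3731  0.1148]
23.85 [-1.18  1.74  2.74] [0.342 0.29  0.066] [ 0.4535 -0.3731  0.1148]
```

```bash
python3 -m crank '[[[0,0,0],0],[[0,0,0],0]]' - 20; python3 -m crank '[[[0,0,0],0],[[0,0,0],0],[[0,0,0],0]]' 2.2; python3 -m crank '[[[0,0,0],0],[[0,0,0],0],[[0,0,0],0],[[0,0,0],0]]' 4.5; python3 -m crank '[[[0,0,-0.5],0],[[0,0,-1],0],[[0,0,-2],0],[[0,0,-2],0],[[0,0,-2],0],[[0,0,-2],0],[[0,0,-2],0],[[0,0,-2],0],[[0,0,-1],0],[[0,0,0],0],[[0,0,0],0]]'; python3 -c "
from h import *
c=cap('scene','s5.png');a=cv2.imread('pics/s5.png');cap('wrist','w5.png');b=cv2.imread('pics/w5.png')
cv2.imwrite('pics/m5.png',np.hstack([cv2.resize(b,(480,300)),cv2.resize(a[100:300,340:550],(315,300))]))"
```

```text
time_s: 24.1
eef_pos: [0.4536, -0.3731, 0.1148]
eef_rot: [180.0, 0.0, 90.8]
wrist_force: [-2.1, 1.8, 6.2]
opening: 0.0124
time_s: 24.48
eef_pos: [0.4536, -0.373, 0.1137]
eef_rot: [-180.0, -0.0, 90.8]
wrist_force: [0.1, 0.3, -0.4]
opening: 0.0223
time_s: 24.98
eef_pos: [0.4535, -0.373, 0.1141]
eef_rot: [180.0, 0.0, 90.8]
wrist_force: [-0.5, 0.2, -0.1]
opening: 0.0454
time_s: 26.35
eef_pos: [0.4533, -0.3728, 0.2583]
eef_rot: [-179.9, -0.1, 90.8]
wrist_force: [0.1, -0.2, 0.3]
opening: 0.045
```

View pics/m5.png

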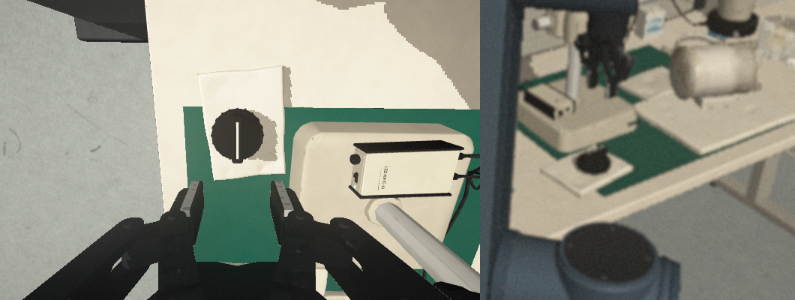

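The cap stands upright near the middle of the pad: its line is at about (237,142) in the wrist half of the picture and the cap at about (594,160) in the scene half. The gripper is clear of it.

```bash
python3 -c "
from plant import r
r.hand_in()"
```

```text
the job is handed in; nothing more can be done
```

The black cap is off the steam cleaner and standing upright on the off-white foam pad, and the job is handed in. I took about 26 s of the 72 s.

- **First stop:** turning counter-clockwise from red, I felt the stop after about 23.5° (wrist moment about 0.37 N m). I backed off 1° there.
- **Pressing in:** I pressed the cap down about 5.7 mm with a wrist force under 9 N. It then turned on under the stop to the green marks with no resistance at first.
- **Green marks:** the last degree added a small moment (about 0.14 N m), so I eased back 0.4° in case that was the end stop. The cap then lifted out cleanly, with side forces of 4 N or less.
- **Placing:** the cap touched down on the pad with about 6 N, and I released it and raised the gripper 14 cm.

The last pictures show the cap upright, well inside the pad's edges, with the gripper clear. The last force reading was near zero. I moved nothing else on the bench, though I took no close-up of the petri dish and beaker at the end.

- **Position estimates:** the top and wrist cameras disagreed by about 2.6 mm and 1.7° on the cap's starting pose. I used a value in between, and closing the gripper put almost no side force on the cap.
- **Unguarded turning:** because of a script error, I turned 6° before the stop without checking the moment. The reading afterwards showed no contact.

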